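Bolt the tube rack into its docking station

ROBOT

A 6-joint arm with a two-finger parallel gripper is mounted at the origin on the work surface. World frame = base frame: x ahead of the robot, y to its left, z up, the work surface at z = 0. Lengths are in m, angles in rad, forces in N, time in s.
With the tool pointing down it reaches from about 0.325 to 0.9 m from the base axis. Payload 6.1 kg.
Tool frame: the origin (TCP) lies midway between the tips of the shut fingers; the grasp point (between the pads) lies 19 mm behind it; z points along the fingers, y is the line along which they close (so a half turn about z gives the same grasp; the last joint's range is limited). The gripper opens to 87 mm and grips with 3 to 60 N. Pads are 19 mm wide; open, the fingers measure 117 mm over their backs; the gripper's body (75 mm by 190 mm) begins 51 mm behind the grasp point.
Start: joints at [-1.271, 0.22, 1.526, -0, 1.395, -0.126], TCP at [0.258, -0.569, 0.223] pointing down, gripper open.
Joint ranges: [-2.98, 2.98], [-0.91, 2.08], [0.09, 2.57], [-1.24, 4.39], [0.2, 2.65], [-2.68, 2.68]. Speed limits (rad/s): [2.57, 2.57, 3.01, 3.14, 3.14, 3.14].

INTERFACE

Orientations are given as a unit quaternion [x, y, z, w].
In Python, from station import bot, eyes gives the robot as it stands.
- The arm moves only by the tool jog_arm, never from a script. Its argument "deltas" is text: rows parted by semicolons, each of 6 numbers parted by spaces: the shift along the tool's x, y, z in mm, then the turn, a rotation vector about the tool's x, y, z in rad. In form: tx ty tz ax ay az; .... A call has 1 to 12 rows; each row shifts and turns the commanded pose from where the row before left it, along the tool's axes as they then stand; what a row does not reach is not made up. A row lasts 1/8 s, in which the tool goes at most 62.5 mm and 10.7 degrees, less where a joint would pass 70% of its speed; a pose out of reach is approached as far as the arm can. A call with a gripper value outside its range is refused whole. "grip" is the opening in per cent of the stroke, from 0 (shut) to 100 (fully open), set as the call begins (left out, the last holds). The fingers move at their own pace and stop on an object; the grip force is fixed at half the most. Time passes only in rows, so rows that do not move let the fingers close. It gives the time, the measured TCP pose, the force, the opening and the grip force at its end, in the units of the state.
- bot.sense(): the state, without advancing time (a new reading comes with each control period).
- eyes.capture(name): name is "side" or "top" or "wrist"; returns a dict with "image" (480x640x3 uint8, red, green, blue), "range_z" (480x640 float32, m along the optical axis (not along the pixel's ray), 0 where there is no reading), "intrinsics" (3x3 intrinsics, pixels), "k1" (the pictures are not rectified: a ray, as slopes to the right and down, at radius r is drawn at 1 + k1 r^2 times it, then the intrinsics apply), "R" (3x3) and "t" (3): a world point X has camera coordinates R X + t; the wrist camera has in their place "tool_from_camera" (4x4, takes a point from camera to tool coordinates, whose origin is the TCP and whose axes are the flange's). Camera axes: x right, y down, z forward; pixel columns grow to the right and rows downward; lengths in m; the calibration is good to about 2 mm. A picture is of the moment at which its call begins: read the wrist's pose just before it.
- bot.close_job(): hands the job in; it is judged then, once.
The state is a dict: "clock": time; "qpos": joint angles; "dq": joint speeds; "effort": joint torques, N m; "tcp_pos": TCP position; "tool_rot": TCP orientation; "force": force on the tool from outside, world axes, zero at the start; "torque": the same for the moment, N m; "opening": opening from 0.0 (shut) to 1.0 (fully open); "finger_force": force on a finger pad.
Only numpy, scipy, OpenCV 4.12 (cv2) and the standard library are available. Lean on these libraries where they do the work, as an engineer would, in place of code of your own. Each camera call takes 0.05 s, during which the arm holds its last target. There are 200 camera calls.

TASK

Lock the tube rack into its docking station: with one fingertip press the yellow spring catch all the way down and keep it down while the other fingertip pushes the red lug, sliding the bolt fully home over the rack's ledge. Only then let the catch spring back up and move clear. Grasp or lift nothing, and leave the rack, cartons, bottle and everything else where they stand.

Things in the scene. Friction and masses are not known exactly. Their poses are not given: they have to be found in the camera images.
- station: Fixed white docking station, 310 x 180 mm. Origin on the table; z up; it spans own x -150 to 160, y -90 to 90 mm. Rack bay (32 mm walls) at x < -10; flat latch deck, 40 mm above the table, at x > -10. On the deck, lengthwise along x, lie the bolt (centred on y = -30 mm) and the catch bar (y = +30 mm). All else on the deck is under 17 mm high, so fingertips can pass over it
- lug (a point): Middle of the top of the bolt's upright red lug, 82 mm above the table; moves with the bolt; at station x = +95, y = -30 mm when the bolt reads 0. The lug is 12 mm thick (station x), 26 mm wide (y), 49 to 82 mm above the table. Push its flat +x face towards station -x, to the rack
- bolt (a joint): Travel of the bolt towards station -x in m: 0 drawn back (start 0 to 0.002), 0.042 fully home on its end stop. About 2 N of friction, no spring. Its teeth meet a tongue of the catch: with the catch up it stops after 3.5 mm, and again if the catch is let up at 0.017 to 0.023; beyond 0.037 the catch can rise behind the last tooth and lock it home
- catch_top (a point): Middle of the flat top of the yellow catch bar, at station x = +90, y = +30 mm; moves with the bar. The top is 110 mm long (station x 35 to 145), 26 mm wide, 68 mm above the table when up, 60 mm fully down. Press anywhere on it; a fingertip can slide along it while pressing, level with the other one behind the lug, 60 mm away across the station
- catch (a joint): How far the catch bar is pressed straight down in m: 0 up, 0.008 fully down on its stop. A spring pushes it up with 3 N at the top to 7 N fully down. The bolt is free only with the catch pressed more than about 0.0065
- rack: Blue tube rack with black-capped tubes, loose in the station's bay, 118 x 150 mm, tube tops 97 mm above the table; origin: centre of its underside, 8 mm above the table. It has a low ledge over which the bolt's nose slides. To be left alone
- spare_rack: Second blue rack with black-capped tubes, loose on the table, 90 x 150 mm, 89 mm high; origin on its underside, 13 mm off its middle. To be left alone
- carton_a: loose carton, white with a blue top, 65 x 65 x 85 mm; origin: centre of its underside; to be left alone; stands 0.14 to 0.18 m to the station's +y side
- carton_b: loose carton, white with a blue top, 65 x 65 x 85 mm; origin: centre of its underside; to be left alone; stands 0.14 to 0.18 m to the station's -y side
- carton_c: loose carton, white with a blue top, 65 x 65 x 85 mm; origin: centre of its underside; to be left alone; stands towards the back of the table
- sanitizer: Loose clear bottle with a blue cap, 60 mm across, 160 mm high; origin: centre of its underside; stands towards the back of the table. To be left alone
- beaker: Loose pale open beaker, 72 mm across, 90 mm high; origin: centre of its underside; stands towards the back of the table. To be left alone

How it is judged:
On the way, in this order (a step that is already met when the one before it is completed fails the run):
1. a fingertip presses the catch down while the bolt is still drawn back (value of joint catch above 0.0065 m and value of joint bolt below 0.006 m and contact force between the fingers and catch above 1 N), for 0.1 s.
2. with the catch held down by a finger, another pushes the bolt past a third of its travel (value of joint bolt above 0.014 m and value of joint catch above 0.0055 m and contact force between the fingers and catch above 0.5 N and contact force between the fingers and bolt above 0.3 N).
3. the bolt is fully home with the catch still held down by a finger (value of joint bolt above 0.037 m and value of joint catch above 0.0055 m and contact force between the fingers and catch above 0.5 N).
At the end, for the whole second after the job is handed in: the bolt is home (within 5 mm of its end stop), the catch has sprung back up (less than 2.5 mm down) and the rack is still seated in its bay (value of joint bolt above 0.037 m and value of joint catch below 0.0025 m and z of rack in the frame of station below 0.012 m); the robot touches nothing.
It fails at once if the catch is let up while the bolt is part-way (value of joint bolt between 0.008 and 0.034 m and value of joint catch below 0.0035 m).
It fails at once if the docked rack is knocked, shifted (15 mm) or lifted (distance of rack from where it was at the start of the episode above 0.015 m or angle between rack's own z axis and vertical above 0.2 rad).
It fails at once if the spare rack is knocked, shifted (15 mm) or lifted (distance of spare_rack from where it was at the start of the episode above 0.015 m or angle between spare_rack's own z axis and vertical above 0.2 rad).
It fails at once if a carton is knocked, shifted (15 mm) or lifted (distance of any of carton_a, carton_b, carton_c from where it was at the start of the episode above 0.015 m or angle between any of carton_a, carton_b, carton_c's own z axis and vertical above 0.2 rad).
It fails at once if the bottle or the beaker is knocked, shifted (15 mm) or lifted (distance of any of sanitizer, beaker from where it was at the start of the episode above 0.015 m or angle between any of sanitizer, beaker's own z axis and vertical above 0.2 rad).
It also fails if it takes over 34 s, if anything falls off the work surface, if the arm or the gripper's body presses on something with over 40 N, if the wrist force passes 120 N, or if a joint passes its speed limit or range.

## Working session

There is one attempt and no reset: what is moved stays moved. The work goes in short steps, Python scripts to look and compute and a tool call to move; the robot and the scene stay as the last step left them, time stands still between calls to the robot, and variables do not carry over. Pictures are saved under pics/ and viewed, at most 10 in all, crops included, and the job is handed in when it is done.

Besides the shell and the picture viewer there is one more tool, called after "Request:" as a command line: name --argument value ..., lists and objects as JSON in quotes. jog_arm: Moves the arm, as the interface text tells. Its arguments: {"type":"object","properties":{"deltas":{"type":"string"},"grip":{"type":"number"}},"required":["deltas"]}

```bash
mkdir -p pics; ls
python3 - <<'E'
from station import bot, eyes
import cv2, numpy as np
s=bot.sense(); print({k:np.round(v,3) for k,v in s.items()})
for n in ("top","side"):
    c=eyes.capture(n); cv2.imwrite(f"pics/{n}1.png",c["image"][:,:,::-1]); np.savez(f"{n}1.npz",**c)
    print(n,c["intrinsics"],c["k1"],c["R"].round(3),c["t"].round(3))
E
```

```text
pics
{'clock': np.float64(0.0), 'qpos': array([-1.271,  0.221,  1.528,  0.   ,  1.395, -0.126]), 'dq': array([-0.   , -0.   , -0.001, -0.001, -0.001,  0.001]), 'effort': array([ 1.0000e-03, -4.9461e+01, -3.8738e+01,  7.0000e-02,  5.7000e-02,
       -0.0000e+00]), 'tcp_pos': array([ 0.258, -0.569,  0.221]), 'tool_rot': array([ 0.977,  0.211, -0.   , -0.001]), 'force': array([-0.525,  0.165,  0.258]), 'torque': array([-0.02 ,  0.015, -0.05 ]), 'finger_force': np.float64(0.0), 'opening': np.float64(1.002)}
top [[585.39967051   0.         324.44856376]
 [  0.         585.39967051 232.82284517]
 [  0.           0.           1.        ]] -0.08485193987018333 [[-0.    -1.    -0.017]
 [-0.99   0.002 -0.138]
 [ 0.138  0.017 -0.99 ]] [-0.14   0.599  1.328]
side [[570.98142264   0.         321.07742461]
 [  0.         570.98142264 239.21975956]
 [  0.           0.           1.        ]] -0.0996480137616306 [[-0.997 -0.078 -0.004]
 [-0.046  0.624 -0.78 ]
 [ 0.063 -0.777 -0.626]] [0.591 0.174 1.419]
```

View pics/top1.png

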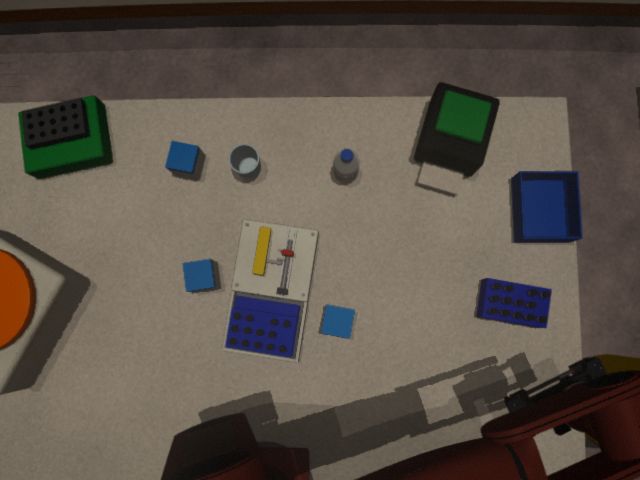

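View pics/side1.png

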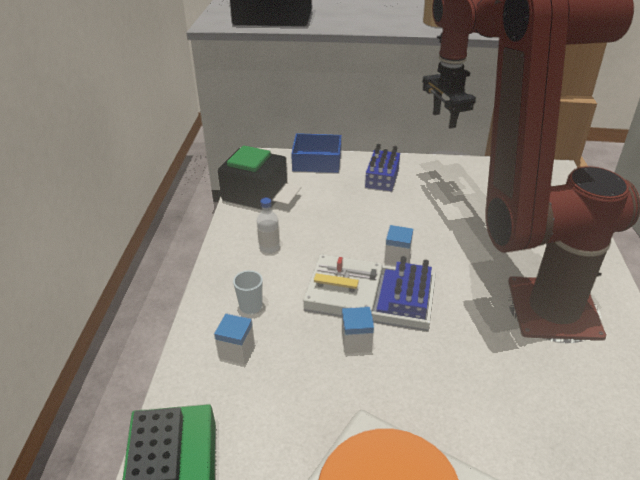

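The top view shows the station upright in the picture: yellow bar around (262,251), red lug at (287,253), rack below at (263,325), with cartons at (200,276) and (338,321). Station +x runs roughly along world +x.

```bash
cat > h.py <<'E'
import numpy as np, cv2
from scipy.spatial.transform import Rotation as Ro
def ray(c,uv):
    K=c["intrinsics"]; k=float(c["k1"]); d=(np.atleast_2d(uv)-K[:2,2])/[K[0,0],K[1,1]]; s=d.copy()
    for _ in range(20): s=d/(1+k*(s**2).sum(1,keepdims=True))
    return np.c_[s,np.ones(len(s))]
def onplane(c,uv,z,R=None,t=None):
    R=c["R"] if R is None else R; t=c["t"] if t is None else t
    o=-R.T@t; d=ray(c,uv)@R
    return o+d*((z-o[2])/d[:,2])[:,None]
def mask(img,col):
    h=cv2.cvtColor(np.ascontiguousarray(img),cv2.COLOR_RGB2HSV)
    if col=="y": return cv2.inRange(h,(18,120,90),(35,255,255))
    return cv2.inRange(h,(0,150,90),(6,255,255))|cv2.inRange(h,(174,150,90),(180,255,255))
def blob(m,near=None):
    cs=[x for x in cv2.findContours(m,cv2.RETR_EXTERNAL,cv2.CHAIN_APPROX_NONE)[0] if cv2.contourArea(x)>15]
    if near is not None: return min(cs,key=lambda x:np.hypot(*(x.reshape(-1,2).mean(0)-near)))
    return max(cs,key=cv2.contourArea)
E
python3 - <<'E'
from h import *
c=np.load("top1.npz"); img=c["image"]
y=blob(mask(img,"y"),(262,251)); r=blob(mask(img,"r"),(287,253))
for n,b,z in(("cat",y,.068),("lug",r,.082)):
    q=onplane(c,b.reshape(-1,2).astype(float),z)[:,:2].astype(np.float32)
    re=cv2.minAreaRect(q*1000); print(n,re, cv2.boundingRect(b))
s=np.load("side1.npz")
for n,col,nr,z in(("cat","y",(336,283),.068),("lug","r",(340,265),.082)):
    b=blob(mask(s["image"],col),nr); print(n,cv2.boundingRect(b),cv2.minAreaRect((onplane(s,b.reshape(-1,2).astype(float),z)[:,:2]*1000).astype(np.float32)))
E
```

```text
cat ((555.2830810546875, 2.9947662353515625), (25.840757369995117, 109.70380401611328), 81.4222640991211) (253, 227, 18, 48)
lug ((549.9290161132812, -57.09553527832031), (22.675806045532227, 9.081926345825195), 89.90965270996094) (282, 250, 11, 5)
cat (315, 274, 43, 13) ((555.4757690429688, 7.286933898925781), (23.220979690551758, 104.69657135009766), 81.16693878173828)Traceback (most recent call last):
  File "<stdin>", line 9, in <module>
  File "h.py", line 17, in blob
    if near is not None: return min(cs,key=lambda x:np.hypot(*(x.reshape(-1,2).mean(0)-near)))
                                ~~~^^^^^^^^^^^^^^^^^^^^^^^^^^^^^^^^^^^^^^^^^^^^^^^^^^^^^^^^^^^
ValueError: min() iterable argument is empty
```

Request:
jog_arm --deltas "25 -17 0 0 0 0;44 -30 0 0 0 0;45 -31 0 0 0 0;45 -31 0 0 0 0;45 -31 0 0 0 0;45 -31 0 0 0 0;45 -31 0 0 0 0;45 -31 0 0 0 0;45 -31 0 0 0 0;45 -31 0 0 0 0;45 -31 0 0 0 0;25 -18 0 0 0 0" --grip 52

```text
clock: 1.6
tcp_pos: [0.5711, -0.0472, 0.222]
tool_rot: [0.977, 0.212, -0.0, -0.0]
force: [0.5, -0.7, -0.6]
opening: 0.524
finger_force: 0.0
```

Request:
jog_arm --deltas "12 -8 0 0 0 0.09;0 0 0 0 0 0.1;0 0 0 0 0 0.1;0 0 0 0 0 0.1;0 0 0 0 0 0.1;0 0 0 0 0 0.085;0 0 0 0 0 0;0 0 0 0 0 0"

```text
clock: 2.6
tcp_pos: [0.578, -0.0375, 0.2222]
tool_rot: [0.997, -0.074, -0.0, -0.0]
force: [0.2, -0.8, -0.3]
opening: 0.52
finger_force: 0.0
```

```bash
cat > wl.py <<'E'
from station import bot, eyes
from h import *
import sys
s=bot.sense(); c=eyes.capture("wrist"); cv2.imwrite(f"pics/{sys.argv[1]}.png",c["image"][:,:,::-1])
T=np.eye(4); T[:3,:3]=Ro.from_quat(s["tool_rot"]).as_matrix(); T[:3,3]=s["tcp_pos"]; W=T@c["tool_from_camera"]
R=W[:3,:3].T; t=-R@W[:3,3]; c["R"],c["t"]=R,t
np.savez(sys.argv[1]+".npz",**c)
print(s["clock"],s["tcp_pos"].round(4),np.degrees(np.arctan2(T[1,0],T[0,0])).round(2),T[2,:3].round(4),s["opening"],s["force"].round(2))
for n,col,z in(("cat","y",.068),("lug","r",.082)):
    try:
        b=blob(mask(c["image"],col)); q=onplane(c,b.reshape(-1,2).astype(float),z)[:,:2]*1000
        print(n,cv2.boundingRect(b),cv2.minAreaRect(q.astype(np.float32)))
    except ValueError as e: print(n,"none")
E
python3 wl.py w1
```

```text
2.6 [ 0.578  -0.0375  0.2222] -8.45 [-5.e-04 -0.e+00 -1.e+00] 0.5204182953685232 [ 0.16 -0.75 -0.35]
cat (267, 203, 29, 101) ((559.2493896484375, 3.1184158325195312), (25.371429443359375, 101.27816772460938), 81.53059387207031)
lug none
```

View pics/w1.png

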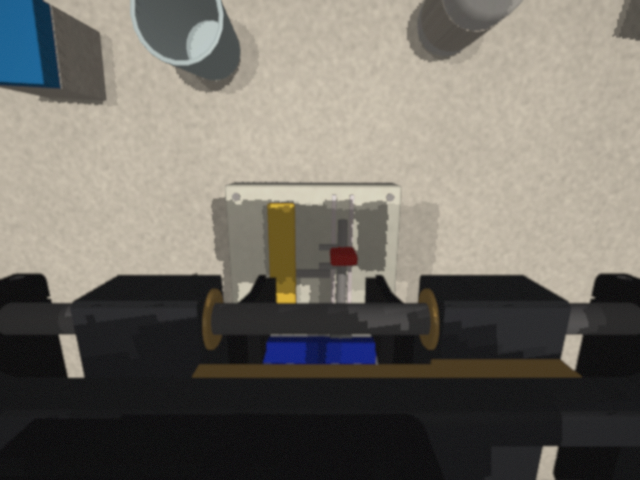

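Wrist view: the bar is at (282,250) and the lug, in shadow, at (343,257), with the bar's near end hidden by the gripper. The bar agrees with the top view to about 1 mm. I'll measure the lug with a darker threshold and express everything in tool axes.

```bash
sed -i 's/(0,150,90),(6/(0,130,35),(6/;s/(174,150,90)/(174,130,35)/' h.py
python3 - <<'E'
from h import *
c=np.load("w1.npz")
m=mask(c["image"],"r"); b=blob(m,(343,257)); print(cv2.boundingRect(b))
x0,y0,w,h=cv2.boundingRect(b)
print(c["image"][y0-3:y0+h+3,343].tolist())
q=onplane(c,b.reshape(-1,2).astype(float),.082)[:,:2]*1000
a=np.radians(-8.45); ex=np.array([np.cos(a),np.sin(a)]); ey=np.array([-ex[1],ex[0]])
tcp=np.array([578,-37.5])
f=lambda p:np.c_[(p-tcp)@ex,(p-tcp)@ey].round(1)
print("lug stn-frame rel tcp",f(q).min(0),f(q).max(0))
y=blob(mask(c["image"],"y")); q=onplane(c,y.reshape(-1,2).astype(float),.068)[:,:2]*1000
print("cat",f(q).min(0),f(q).max(0)); print("top cat centre",f(np.array([[555.3,3.]])),"camera",c["R"].T@-c["t"])
E
```

```text
(331, 247, 26, 19)
[[72, 69, 67], [73, 66, 65], [72, 57, 55], [74, 43, 42], [74, 25, 26], [75, 22, 23], [75, 20, 20], [75, 21, 20], [75, 19, 16], [77, 21, 16], [80, 23, 22], [81, 21, 19], [84, 24, 21], [84, 22, 18], [84, 21, 19], [86, 21, 21], [83, 21, 19], [84, 26, 23], [84, 23, 20], [83, 23, 20], [81, 29, 27], [78, 41, 40], [75, 57, 56], [73, 66, 64], [72, 69, 67]]
lug stn-frame rel tcp [-30.1 -33.4] [-12.7  -9.9]
cat [-75.2  24.7] [26.1 50.1]
top cat centre [[-28.4  36.7]] camera [ 0.64547539 -0.04730294  0.38405948]
```

Request:
jog_arm --deltas "4 -7.5 15 0 0 0;0 0 30 0 0 0;0 0 35 0 0 0;0 0 35 0 0 0;0 0 22 0 0 0;0 0 10 0 0 0;0 0 0 0 0 0;0 0 0 0 0 0"

```text
clock: 3.65
tcp_pos: [0.5841, -0.0308, 0.0766]
tool_rot: [0.997, -0.074, 0.001, 0.0]
force: [-1.0, 0.2, -0.4]
opening: 0.518
finger_force: 0.0
```

```bash
python3 wl.py w2
```

```text
3.65 [ 0.5841 -0.0308  0.0766] -8.54 [ 0.0018  0.     -1.    ] 0.5182526154398182 [-0.96  0.24 -0.38]
cat (240, 247, 50, 55) ((595.7755126953125, -2.5479373931884766), (25.526512145996094, 30.421348571777344), 81.38835144042969)
lug (350, 335, 28, 25) ((553.7061767578125, -48.83015823364258), (15.879788398742676, 12.63914680480957), 0.12395250052213669)
```

View pics/w2.png

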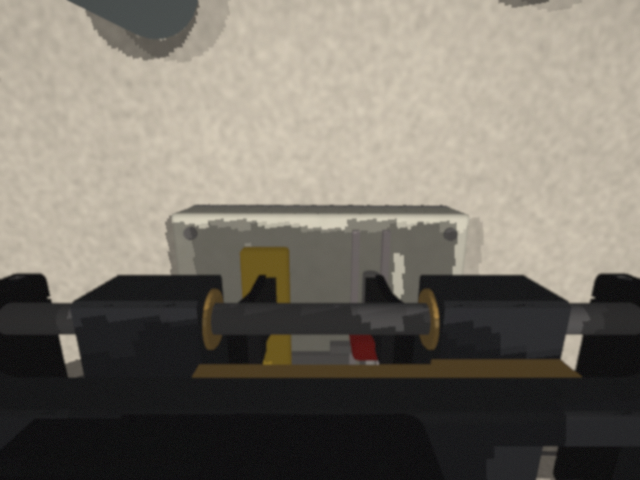

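Wrist view: the left fingertip (about 260,285) lies over the yellow bar (240–290). The right one (about 380,285) is behind the red lug (362,348). The alignment is good, so I'll press down now.

Request:
jog_arm --deltas "0 0 4 0 0 0;0 0 4 0 0 0;0 0 4 0 0 0;0 0 3 0 0 0;0 0 2 0 0 0;0 0 0 0 0 0;0 0 0 0 0 0"

```text
clock: 4.58
tcp_pos: [0.5838, -0.0308, 0.06]
tool_rot: [0.997, -0.074, 0.001, 0.0]
force: [-3.7, 0.2, 11.3]
opening: 0.517
finger_force: 5.4
```

Request:
jog_arm --deltas "-3 0 0 0 0 0;-3 0 0 0 0 0;-3 0 0 0 0 0;-3 0 0 0 0 0;-2 0 0 0 0 0;-2 0 0 0 0 0;0 0 0 0 0 0;0 0 0 0 0 0"

```text
clock: 5.58
tcp_pos: [0.5706, -0.0289, 0.0607]
tool_rot: [0.997, -0.075, 0.004, 0.0]
force: [4.7, -0.2, 6.6]
opening: 0.52
finger_force: 3.4
```

```bash
python3 wl.py w3
python3 - <<'E'
from station import bot,eyes
import cv2
print(bot.sense()["torque"].round(2))
c=eyes.capture("side"); cv2.imwrite("pics/s3.png",cv2.resize(c["image"][220:340,270:430,::-1],None,fx=4,fy=4))
E
```

```text
5.575 [ 0.5706 -0.0289  0.0607] -8.58 [ 7.e-03 -1.e-04 -1.e+00] 0.5204727759818347 [ 4.72 -0.23  6.58]
cat (234, 226, 54, 76) ((592.6036376953125, -3.483027458190918), (24.4083309173584, 37.654109954833984), 81.34146118164062)
lug (354, 335, 23, 20) ((551.2097778320312, -46.97760009765625), (10.54881763458252, 9.847436904907227), 81.52468872070312)
[ 0.17 -0.77 -0.09]
```

View pics/s3.png

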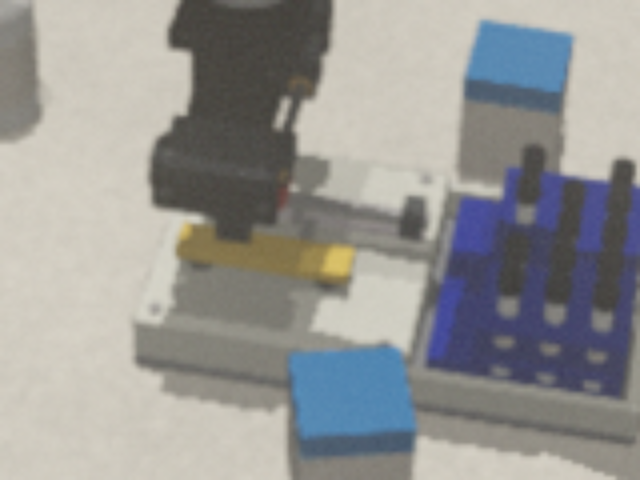

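Crop: one fingertip is on the yellow bar (235,235) and the other just behind the red lug (283,193). The height drifted up 0.7 mm, so I'll press a bit deeper and then push.

Request:
jog_arm --deltas "0 0 1 0 0 0;0 0 1 0 0 0;0 0 0 0 0 0;-2 0 0 0 0 0;-2 0 0 0 0 0;-2 0 0 0 0 0;-2 0 0 0 0 0;0 0 0 0 0 0"

```text
clock: 6.68
tcp_pos: [0.5649, -0.028, 0.0602]
tool_rot: [0.997, -0.075, 0.006, 0.0]
force: [7.4, -0.3, 9.2]
opening: 0.518
finger_force: 5.2
```

Request:
jog_arm --deltas "-2 0 0.3 0 0 0;-2 0 0.3 0 0 0;-2 0 0.2 0 0 0;-2 0 0 0 0 0;-2 0 0 0 0 0;-2 0 0 0 0 0;0 0 0 0 0 0"

```text
clock: 7.55
tcp_pos: [0.554, -0.0264, 0.0602]
tool_rot: [0.997, -0.075, 0.007, 0.0]
force: [8.6, -0.7, 11.8]
opening: 0.52
finger_force: 6.0
```

Bolt moving freely at a steady 8 N, catch on its stop. I'll continue.

Request:
jog_arm --deltas "-2 0 0 0 0 0;-2 0 0 0 0 0;-2 0 0 0 0 0;-2 0 0 0 0 0;-2 0 0 0 0 0;-2 0 0 0 0 0;-2 0 0 0 0 0;-2 0 0 0 0 0;0 0 0 0 0 0"

```text
clock: 8.68
tcp_pos: [0.5384, -0.024, 0.0602]
tool_rot: [0.997, -0.075, 0.007, 0.0]
force: [9.7, -0.1, 11.4]
opening: 0.522
finger_force: 6.2
```

Request:
jog_arm --deltas "-2 0 0 0 0 0;-2 0 0 0 0 0;-2 0 0 0 0 0;-2 0 0 0 0 0;0 0 0 0 0 0"

```text
clock: 9.3
tcp_pos: [0.5311, -0.0229, 0.0603]
tool_rot: [0.997, -0.075, 0.008, 0.0]
force: [11.3, -0.8, 9.6]
opening: 0.519
finger_force: 8.1
```

Request:
jog_arm --deltas "-1.5 0 0 0 0 0;-1.5 0 0 0 0 0;-1 0 0 0 0 0;0 0 0 0 0 0;0 0 0 0 0 0"

```text
clock: 9.93
tcp_pos: [0.5307, -0.0229, 0.0607]
tool_rot: [0.997, -0.075, 0.012, 0.001]
force: [24.6, -1.8, -1.1]
opening: 0.519
finger_force: 13.1
```

Hard stop reached: x force jumped to 25 N with no further motion, after about 41 mm of bolt travel. I'll ease the push while still pressing, and look before releasing.

Request:
jog_arm --deltas "1 0 0.5 0 0 0;1 0 0.5 0 0 0;1 0 0 0 0 0;0 0 0 0 0 0"

```text
clock: 10.42
tcp_pos: [0.531, -0.0229, 0.0602]
tool_rot: [0.997, -0.074, 0.009, 0.001]
force: [10.5, -0.7, 14.1]
opening: 0.519
finger_force: 11.2
```

Run:
```python
from station import bot,eyes
import cv2
c=eyes.capture("side"); cv2.imwrite("pics/s4.png",cv2.resize(c["image"][220:340,270:430,::-1],None,fx=4,fy=4))
```

```text
(no output)
```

View pics/s4.png

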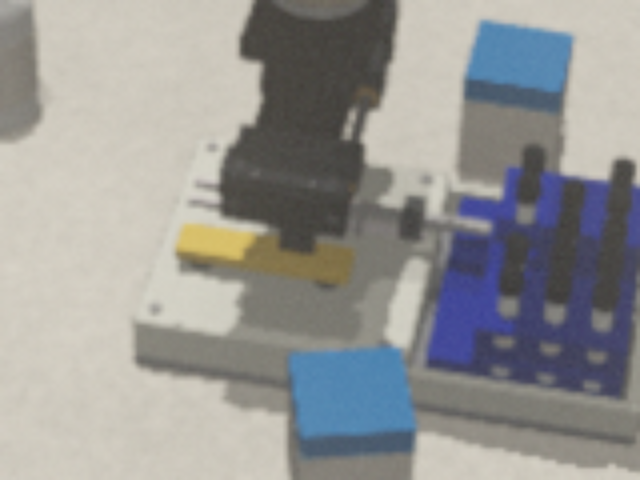

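Crop: the bolt's nose extends over the rack ledge (480,228) and the fingertip is still on the bar (298,240). Now I'll back off the lug slightly and lift clear.

Request:
jog_arm --deltas "2 0 0 0 0 0;2 0 0 0 0 0;1 0 0 0 0 0;0 0 -3 0 0 0;0 0 -5 0 0 0;0 0 -10 0 0 0;0 0 -25 0 0 0;0 0 -35 0 0 0;0 0 -35 0 0 0;0 0 -35 0 0 0;0 0 -15 0 0 0;0 0 0 0 0 0"

```text
clock: 11.98
tcp_pos: [0.5281, -0.0225, 0.218]
tool_rot: [0.997, -0.075, 0.001, 0.0]
force: [-0.2, -0.7, -0.6]
opening: 0.52
finger_force: 0.0
```

Request:
jog_arm --deltas "-20 0 0 0 0 0;-30 0 0 0 0 0;-30 0 0 0 0 0;-20 0 0 0 0 0;0 0 0 0 0 0;0 0 0 0 0 0"

```text
clock: 12.72
tcp_pos: [0.429, -0.0076, 0.2168]
tool_rot: [0.997, -0.075, -0.001, -0.0]
force: [-0.2, 0.1, 0.8]
opening: 0.525
finger_force: 0.0
```

```bash
python3 wl.py w5
python3 - <<'E'
from h import *
c=np.load("w5.npz"); y=np.load("w1.npz")
a=np.radians(-8.5); ex=np.array([np.cos(a),np.sin(a)]); ey=np.array([-ex[1],ex[0]])
b=blob(mask(c["image"],"r")); q=onplane(c,b.reshape(-1,2).astype(float),.082)[:,:2]*1000
p=q-[555.3,3]; print("lug station x",(p@ex+90).min(),(p@ex+90).max(),"y",(p@ey+30).min(),(p@ey+30).max(), cv2.boundingRect(b))
E
```

```text
12.725 [ 0.429  -0.0076  0.2168] -8.56 [-0.001 -0.    -1.   ] 0.525001302987894 [-0.21  0.07  0.8 ]
cat (268, 19, 33, 139) ((553.9395751953125, 4.229837417602539), (24.96535301208496, 108.11664581298828), 81.44295501708984)
lug (339, 129, 31, 15) ((508.7232971191406, -47.922080993652344), (25.189821243286133, 11.168882369995117), 81.56196594238281)
lug station x 45.8693749633714 57.05041715413525 y -39.84468915330005 -14.651422772218595 (339, 129, 31, 15)
```

View pics/w5.png

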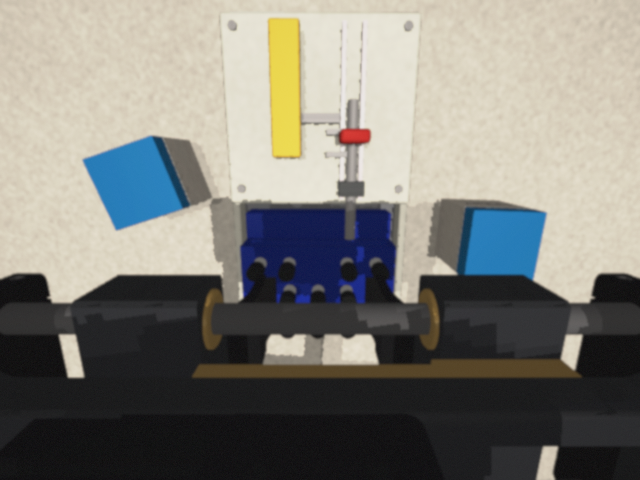

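Wrist view: the lug at (355,136) is 37 mm behind the bar's centre, exactly the home position, and the bolt's nose is over the ledge (350,225). One depth check on the catch height, then I hand in.

Run:
```python
from h import *
from station import bot
c=np.load("w5.npz"); R,t,D=c["R"],c["t"],c["range_z"]
def hgt(u,v):
    d=np.median(D[v-4:v+5,u-4:u+5]); return (R.T@(ray(c,(u,v))[0]*d-t))[2]
zc,zd=hgt(285,90),hgt(250,90); print(zc,zd,zc-zd)
if zc-zd>.0245: print(bot.close_job())
```

```text
0.06763130361997961 0.039739380792054094 0.02789192282792552
the job is handed in; nothing more can be done
None
```

The bolt is locked fully home over the rack's ledge and the catch has sprung back up (its top measured 67.6 mm above the table). The arm is clear and the job was handed in at about 13 s of the 34 s; the close call returned no verdict.

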